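Queue turned parts by diameter for the roundness tester

ROBOT

A 6-joint arm with a two-finger parallel gripper is mounted at the origin on the work surface. World frame = base frame: x ahead of the robot, y to its left, z up, the work surface at z = 0. Lengths are in mm, angles in rad, forces in N, time in s.
With the tool pointing down it reaches from about 300 to 1000 mm from the base axis. Payload 5.1 kg.
Tool frame: the origin (TCP) lies at the centre of the arm's flange, where the gripper is bolted on; the fingertips stand r.nose_length ahead of it and the grasp point (between the pads) lies 171 mm ahead of it (r.nose_length is the distance from the TCP to the fingertips, in mm); z points along the fingers, y is the line along which they close (so a half turn about z gives the same grasp; the last joint's range is limited). The gripper opens to 95 mm and grips with 3 to 60 N. Pads are 20 mm wide; open, the fingers measure 119 mm over their backs; the gripper's body (75 mm by 180 mm) begins 59 mm behind the grasp point.
Start: joints at [1.023, 0.124, 1.65, -0, 1.367, -0.083], TCP at [291.377, 581.021, 404.756] pointing down, gripper open.
Joint ranges: [-2.61, 2.61], [-1.02, 2.33], [0.03, 2.71], [-1.35, 4.49], [0.32, 2.68], [-2.91, 2.91]. Speed limits (rad/s): [2.57, 2.57, 3.14, 3.14, 3.14, 3.14].

INTERFACE

Orientations are given as a unit quaternion [x, y, z, w].
In Python, from plant import readout, viewer, workorder, r gives the robot as it stands. The module is installed in compiled form; this text tells all that it offers.
- The arm moves only by the tool jog_arm, never from a script. Its argument "rows" is a list of rows, each a list of 4 numbers: the shift along the world's x, y, z in m, then the turn about the world's z in degrees. A call has exactly 8 rows; each row shifts and turns the commanded pose from where the row before left it; what a row does not reach is not made up. A row lasts 1/10 s, in which the tool goes at most 50 mm and 8.59 degrees, less where a joint would pass 70% of its speed; a pose out of reach is approached as far as the arm can. A call is refused whole if a number of a shift passes 0.05 or a number of a turn 8.59, either way. A call with a gripper value outside its range is refused whole. "fingers" is the closure, from 0 (fully open) to 1 (shut), set as the call begins (left out, the last holds). The fingers move at their own pace and stop on an object; "force" is the grip in N (left out, the last holds). Time passes only in rows, so rows that do not move let the fingers close, or fill a call up. It gives the time, the measured TCP pose, the force, the opening and the grip force at its end, in the units of the state.
- readout.state(): the state, without advancing time (a new reading comes with each control period).
- viewer.snapshot(name): name is "scene" or "top"; returns (picture, depth): 384x512x3 uint8, red, green, blue; 384x512 float32, mm along the optical axis (not along the pixel's ray), 0 where there is no reading.
- viewer.calibration(name): a dict with "fovy" (degrees; the focal length in pixels is half the picture's height over the tangent of half this angle, whatever the lens; pixels are square), "cx", "cy" (the principal point, pixels), "world_to_cam" (4x4, takes a point from world to camera coordinates). Camera axes: x right, y up, looking along -z (the intrinsics and any distortion apply to the point x, -y, -z); pixel columns grow to the right and rows downward; lengths in mm; the calibration is good to about 2 mm. A picture is of the moment at which its call begins. calibration takes no time and is no camera call.
- workorder.sign_off(): hands the job in; it is judged then, once.
The state is a dict: "clock": time; "joint_positions": joint angles; "dq": joint speeds; "tau": joint torques, N m; "eef_pos": TCP position; "eef_rot": TCP orientation; "contact_force": force on the tool from outside, world axes, zero at the start; "moment": the same for the moment, N m; "finger_gap": finger opening in mm; "gripper_force": force on a finger pad.
Only numpy, scipy, OpenCV 4.12 (cv2) and the standard library are available. Lean on these libraries where they do the work, as an engineer would, in place of code of your own. Each camera call takes 0.05 s, during which the arm holds its last target. There are 200 camera calls.

TASK

Line up the four turned metal parts on the blue mats of the aluminium tray in order of diameter, ready for the roundness tester: the thinnest on the mat next to the red marker, the thickest on the mat at the other end. Each stands upright on the middle of its own mat and is set down, not dropped; leave the glass standard (green glass dome on a black foot) where it is.

Things in the scene. Friction and masses are not known exactly. Their poses are not given: they have to be found in the camera images.
- pin: Bright steel pin: solid plain cylinder 24 mm in diameter, 62 mm tall. Loose, about 200 g, standing upright; origin at the centre of its underside, z up along its axis.
- bush: Brass bush: plain tube 34 mm in outer diameter, 20 mm bore, 46 mm tall. Loose, about 200 g, standing upright; origin at the centre of its underside, z up along its axis.
- race: Dark steel bearing race: plain tube 44 mm in outer diameter, 30 mm bore, 38 mm tall. Loose, about 220 g, standing upright; origin at the centre of its underside, z up along its axis.
- piston: Aluminium piston: solid plain cylinder 54 mm in diameter, 56 mm tall, with three dark ring lines near the top. Loose, about 300 g, standing upright; origin at the centre of its underside, z up along its axis.
- mat_a: flat round blue mat, 64 mm across, glued on the queue tray; origin at the centre of its top face, 8 mm above the table. The tray is a fixed aluminium strip 78 x 420 mm, 6 mm thick, along whose middle lie the four mats in the order a, b, c, d, 85 mm apart; a part belongs standing on a mat's centre. It is an end of the row.
- mat_b: flat round blue mat, 64 mm across, glued on the queue tray; origin at the centre of its top face, 8 mm above the table. The tray is a fixed aluminium strip 78 x 420 mm, 6 mm thick, along whose middle lie the four mats in the order a, b, c, d, 85 mm apart; a part belongs standing on a mat's centre. It is an inner mat.
- mat_c: flat round blue mat, 64 mm across, glued on the queue tray; origin at the centre of its top face, 8 mm above the table. The tray is a fixed aluminium strip 78 x 420 mm, 6 mm thick, along whose middle lie the four mats in the order a, b, c, d, 85 mm apart; a part belongs standing on a mat's centre. It is an inner mat.
- mat_d: flat round blue mat, 64 mm across, glued on the queue tray; origin at the centre of its top face, 8 mm above the table. The tray is a fixed aluminium strip 78 x 420 mm, 6 mm thick, along whose middle lie the four mats in the order a, b, c, d, 85 mm apart; a part belongs standing on a mat's centre. It is an end of the row.
- red_marker: red plastic disc, 28 mm across and 10 mm high, fixed on one end of the tray, 57 mm beyond the centre of the nearest mat, in line with the row; it marks the end where the thinnest part belongs (a grey disc like it marks the other end). Which end is red changes from start to start. Origin at the centre of its underside, 6 mm above the table.
- glass_standard: fragile roundness standard, to be left alone: green glass hemisphere 40 mm across on a black foot 48 mm in diameter and 16 mm high, 36 mm tall in all; loose, stands among the parts. Origin at the centre of its underside.

How it is judged (in metres and radians):
At the end, for the whole second after the job is handed in: Counted from the mat next to the red marker: pin, bush, race, piston, each with its axis within 12 mm of its mat's centre, its underside on the mat (4 mm below to 5 mm above), upright within 0.1 rad and at rest (under 0.02 m/s) (((horizontal distance between red_marker and mat_a below 0.1 m and horizontal distance between pin and mat_a below 0.012 m and z of pin in the frame of mat_a between -0.004 and 0.005 m and horizontal distance between bush and mat_b below 0.012 m and z of bush in the frame of mat_b between -0.004 and 0.005 m and horizontal distance between race and mat_c below 0.012 m and z of race in the frame of mat_c between -0.004 and 0.005 m and horizontal distance between piston and mat_d below 0.012 m and z of piston in the frame of mat_d between -0.004 and 0.005 m) or (horizontal distance between red_marker and mat_d below 0.1 m and horizontal distance between pin and mat_d below 0.012 m and z of pin in the frame of mat_d between -0.004 and 0.005 m and horizontal distance between bush and mat_c below 0.012 m and z of bush in the frame of mat_c between -0.004 and 0.005 m and horizontal distance between race and mat_b below 0.012 m and z of race in the frame of mat_b between -0.004 and 0.005 m and horizontal distance between piston and mat_a below 0.012 m and z of piston in the frame of mat_a between -0.004 and 0.005 m)) and angle between each of pin, bush, race, piston's own z axis and vertical below 0.1 rad and linear speed of each of pin, bush, race, piston below 0.02 m/s); the robot touches nothing.
It fails at once if the pin is let go in the air (its underside more than 33 mm above the table with no finger touching it) (contact force between the fingers and pin below 0.02 N and height (world z) of pin above 0.033 m).
It fails at once if the bush is let go in the air (its underside more than 33 mm above the table with no finger touching it) (contact force between the fingers and bush below 0.02 N and height (world z) of bush above 0.033 m).
It fails at once if the race is let go in the air (its underside more than 33 mm above the table with no finger touching it) (contact force between the fingers and race below 0.02 N and height (world z) of race above 0.033 m).
It fails at once if the piston is let go in the air (its underside more than 33 mm above the table with no finger touching it) (contact force between the fingers and piston below 0.02 N and height (world z) of piston above 0.033 m).
It fails at once if the glass standard is shifted by more than 15 mm or tipped by more than 0.3 rad (distance of glass_standard from where it was at the start of the episode above 0.015 m or angle between glass_standard's own z axis and vertical above 0.3 rad).
It also fails if it takes over 102 s, if anything falls off the work surface, if the arm or the gripper's body presses on something with over 40 N, if the wrist force passes 120 N, or if a joint passes its speed limit or range.

## Working session

There is one attempt and no reset: what is moved stays moved. The work goes in short steps, Python scripts to look and compute and a tool call to move; the robot and the scene stay as the last step left them, time stands still between calls to the robot, and variables do not carry over. Pictures are saved under pics/ and viewed, at most 14 in all, crops included, and the job is handed in when it is done.

Besides the shell and the picture viewer there is one more tool, called after ">>>" as name(argument=value, ...) on one line, values as JSON. jog_arm: Moves the arm, as the interface text tells. Its arguments: {"type":"object","properties":{"rows":{"type":"array","items":{"type":"array","items":{"type":"number"}}},"fingers":{"type":"number"},"force":{"type":"number"}},"required":["rows"]}

```bash
mkdir -p pics; cat > h.py <<'E'
import numpy as np,cv2
from plant import readout,viewer,workorder,r
def snap(n,f):
    p,d=viewer.snapshot(n); cv2.imwrite('pics/'+f+'.png',p[:,:,::-1]); np.savez('pics/'+f,p=p,d=d); return p,d
def cloud(n,d):
    c=viewer.calibration(n); f=192/np.tan(np.radians(c['fovy']/2))
    v,u=np.mgrid[:384,:512]
    P=np.stack([(u-c['cx'])*d/f,-(v-c['cy'])*d/f,-d,np.ones_like(d)],-1)
    return (P@np.linalg.inv(c['world_to_cam']).T)[...,:3]
E
python3 - <<'E'
from h import *
for n in('top','scene'):
    snap(n,n+'0'); c=viewer.calibration(n); print({k:(np.round(v,3).tolist() if k=='world_to_cam' else v) for k,v in c.items()})
s=readout.state();print(s,r.nose_length)
E
```

```text
{'fovy': 49.067303484825615, 'cx': 260.16536702617907, 'cy': 190.27978350823506, 'world_to_cam': [[-0.011, -0.999, 0.031, -2.774], [0.995, -0.008, 0.1, -566.898], [-0.099, 0.032, 0.995, -887.504], [0.0, 0.0, 0.0, 1.0]]}
{'fovy': 44.05694343338699, 'cx': 253.27002612687764, 'cy': 186.71496995833493, 'world_to_cam': [[0.864, 0.502, -0.015, -505.368], [-0.349, 0.622, 0.701, 164.552], [0.362, -0.6, 0.713, -1259.458], [0.0, 0.0, 0.0, 1.0]]}
{'clock': 0.1, 'joint_positions': array([ 1.02336468e+00,  1.24406784e-01,  1.65152118e+00, -2.02232607e-05,
        1.36750906e+00, -8.26406121e-02]), 'dq': array([-0.00132117, -0.00084594, -0.00210259,  0.00029606,  0.00322433,
       -0.00012239]), 'tau': array([ 7.22189798e-04, -4.18880939e+01, -3.61095893e+01,  7.76774297e-02,
        4.61427891e-02, -7.39593952e-05]), 'eef_pos': array([291.28562508, 580.82362862, 403.64068494]), 'eef_rot': array([ 2.30307210e-01,  9.73117536e-01, -8.79872355e-04, -2.76327031e-04]), 'contact_force': array([-0.67898147,  1.34505535, -0.96111995]), 'moment': array([-0.06018343,  0.025996  , -0.05022022]), 'gripper_force': 0.0, 'finger_gap': 95.0729522742798} 190.1
```

View pics/top0.png

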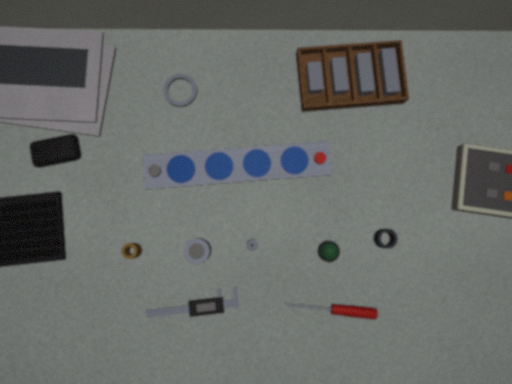

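View pics/scene0.png

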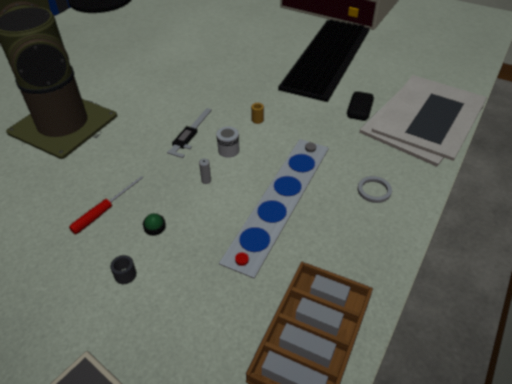

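The top view shows the bush at (131,250), piston (197,250), pin (252,244), glass (329,251) and race (385,238). The mats run from (181,168) to (294,160), with the red marker at (320,158). The scene view agrees with this.

```bash
cat > m.py <<'E'
from h import *
def objs(f):
    z=np.load('pics/'+f+'.npz'); p=z['p'].astype(int); P=cloud('top',z['d'].astype(float))
    return p,P
def measure(f,seeds):
    p,P=objs(f)
    for n,(u,v,h,R) in seeds.items():
        w=np.zeros(P.shape[:2],bool); w[v-24:v+25,u-24:u+25]=1
        m=w&(abs(P[...,2]-h)<6)
        q=P[m]
        if len(q)<6: print(n,'few',len(q),P[v,u]);continue
        c,rad=cv2.minEnclosingCircle(q[:,:2].astype(np.float32))
        print(n,len(q),'z',q[:,2].mean().round(1),'mean',q[:,:2].mean(0).round(1),'circ',np.round(c,1),round(2*rad,1),'bbox',q[:,:2].min(0).round(1),q[:,:2].max(0).round(1))
def mats(f):
    p,P=objs(f)
    m=((p[...,2]-p[...,0]>50)&(P[...,2]<30)).astype(np.uint8)
    n,l,s,c=cv2.connectedComponentsWithStats(m)
    for i in range(1,n):
        if s[i,4]>150:
            q=P[l==i]; print('mat',c[i].round(1),s[i,4],q.mean(0).round(1),(np.ptp(q,axis=0)).round(1))
    m=(p[...,0]-p[...,1]>60);m[:140]=0;m[180:]=0;m[:,:300]=0;m[:,340:]=0
    print('red',P[m].mean(0).round(1),m.sum())
E
python3 - <<'E'
from m import *
p,P=objs('top0'); 
for u,v in((252,210),(100,280),(400,200),(250,350),(450,100)): print(P[v,u].round(1))
mats('top0')
measure('top0',dict(bush=(131,250,46,34),piston=(197,250,56,54),pin=(252,244,62,24),race=(385,238,38,44),glass=(329,251,16,48),glasst=(329,251,32,48)))
E
```

```text
[5.255e+02 9.500e+00 5.000e-01]
[376.3 342.3  -3.3]
[ 545.1 -326.4   -1.9]
[222.8  16.7  -0.7]
[ 777.1 -453.4    0.8]
mat [294.1 159.8] 578 [637.3 -86.1   6.9] [59.7 59.3  8.9]
mat [256.5 162.8] 593 [631.1  -1.4   6.9] [60.3 60.6 10.9]
mat [218.6 165.7] 598 [625.1  83.4   6.8] [61.5 60.5 10.3]
mat [180.5 168.5] 595 [619.2 167.9   7. ] [61.6 60.2 10.6]
red [ 641.1 -143.2   15. ] 99
bush 144 z 44.7 mean [440.8 266.8] circ [440.  267.4] 34.3 bbox [425.5 250.9] [456.7 284.5]
piston 530 z 54.9 mean [438.8 126.1] circ [438.8 126.3] 54.0 bbox [411.9 100.1] [463.6 152.2]
pin 99 z 60.5 mean [450.1  10.9] circ [450.2  10.8] 23.2 bbox [439.5   0.6] [460.2  21.4]
race 186 z 36.2 mean [ 459.3 -281.8] circ [ 459.6 -281.8] 44.1 bbox [ 438.9 -302.7] [ 479.9 -259.8]
glass 149 z 15.7 mean [ 434.1 -154.9] circ [ 433.4 -158.5] 48.1 bbox [ 409.4 -180.7] [ 455.2 -134.5]
glasst 175 z 31.0 mean [ 433.6 -157.3] circ [ 433.  -157.1] 33.9 bbox [ 418.8 -173.2] [ 449.  -140.5]
```

Sizes, heights and the 85 mm spacing all check out, and red is at the -y end. I'll put the bush first, closing the fingers across the row (tool y at about 4°).

>>> jog_arm(rows=[[0.0186,-0.0392,-0.013,-7.41],[0.0186,-0.0392,-0.013,-7.41],[0.0186,-0.0392,-0.013,-7.41],[0.0186,-0.0392,-0.013,-7.41],[0.0186,-0.0392,-0.013,-7.41],[0.0186,-0.0392,-0.013,-7.41],[0.0186,-0.0392,-0.013,-7.41],[0.0186,-0.0392,-0.013,-7.41]], fingers=0, force=30)

```text
clock: 0.9
eef_pos: [440.4, 265.7, 300.0]
eef_rot: [0.683, 0.73, -0.0, -0.0]
contact_force: [0.8, -0.1, -0.4]
finger_gap: 95.2
gripper_force: 0.0
```

>>> jog_arm(rows=[[0,0,0,0],[0,0,0,0],[0,0,0,0],[0,0,0,0],[0,0,0,0],[0,0,0,0],[0,0,0,0],[0,0,0,0]])

```text
clock: 1.7
eef_pos: [440.1, 267.7, 300.8]
eef_rot: [0.681, 0.732, 0.0, 0.0]
contact_force: [-1.0, -0.0, -0.7]
finger_gap: 95.0
gripper_force: 0.0
```

>>> jog_arm(rows=[[0,0,-0.02,0],[0,0,-0.02,0],[0,0,-0.02,0],[0,0,-0.02,0],[0,0,-0.015,0],[0,0,-0.007,0],[0,0,0,0],[0,0,0,0]])

```text
clock: 2.5
eef_pos: [440.6, 267.6, 199.4]
eef_rot: [0.681, 0.732, 0.0, 0.0]
contact_force: [-0.4, 0.3, 0.3]
finger_gap: 94.7
gripper_force: 0.0
```

>>> jog_arm(rows=[[0,0,0,0],[0,0,0,0],[0,0,0,0],[0,0,0,0],[0,0,0,0],[0,0,0,0],[0,0,0,0],[0,0,0,0]], fingers=1, force=30)

```text
clock: 3.3
eef_pos: [440.2, 267.4, 198.7]
eef_rot: [0.681, 0.732, -0.0, -0.0]
contact_force: [0.4, 0.3, 0.3]
finger_gap: 36.7
gripper_force: 0.0
```

>>> jog_arm(rows=[[0,0,0,0],[0,0,0,0],[0,0,0,0],[0,0,0.005,0],[0,0,0.005,0],[0,0,0.01,0],[0,0,0.01,0],[0,0,0.01,0]])

```text
clock: 4.1
eef_pos: [440.3, 267.5, 240.0]
eef_rot: [0.681, 0.732, 0.0, 0.0]
contact_force: [0.2, 0.2, -1.1]
finger_gap: 33.4
gripper_force: 30.0
```

>>> jog_arm(rows=[[0,0,0.02,0],[0,0,0.02,0],[0.01,-0.015,0.02,0],[0.02,-0.029,0,0],[0.02,-0.029,0,0],[0.025,-0.035,0,0],[0.025,-0.035,0,0],[0.025,-0.035,0,0]])

```text
clock: 4.9
eef_pos: [566.0, 88.0, 299.9]
eef_rot: [0.681, 0.732, 0.001, 0.0]
contact_force: [0.2, -0.1, -1.4]
finger_gap: 33.1
gripper_force: 30.0
```

>>> jog_arm(rows=[[0.025,-0.035,0,0],[0.02,-0.028,0,0],[0.014,-0.018,0,0],[0.007,-0.01,0,0],[0,0,0,0],[0,0,-0.01,0],[0,0,-0.02,0],[0,0,-0.02,0]])

```text
clock: 5.7
eef_pos: [630.4, -0.1, 248.1]
eef_rot: [0.681, 0.732, 0.0, -0.0]
contact_force: [0.2, -0.4, -2.1]
finger_gap: 33.1
gripper_force: 30.0
```

>>> jog_arm(rows=[[0,0,-0.015,0],[0,0,-0.01,0],[0,0,-0.007,0],[0,0,-0.005,0],[0,0,-0.003,0],[0,0,-0.0015,0],[0,0,0,0],[0,0,0,0]])

```text
clock: 6.5
eef_pos: [631.4, -1.7, 207.8]
eef_rot: [0.681, 0.732, 0.0, 0.0]
contact_force: [-0.1, 0.6, -1.9]
finger_gap: 33.6
gripper_force: 30.0
```

>>> jog_arm(rows=[[0,0,0,0],[0,0,0,0],[0,0,0,0],[0,0,0,0],[0,0,0.01,0],[0,0,0.02,0],[0,0,0.03,0],[0,0,0.03,0]], fingers=0)

```text
clock: 7.3
eef_pos: [631.0, -1.6, 298.5]
eef_rot: [0.681, 0.732, -0.0, -0.0]
contact_force: [1.3, -0.3, 0.6]
finger_gap: 91.0
gripper_force: 0.0
```

>>> jog_arm(rows=[[-0.025,0.002,0,0],[-0.035,0.002,0,0],[-0.04,0.003,0,0],[-0.035,0.002,0,0],[-0.025,0.002,0,0],[-0.015,0.001,0,0],[-0.006,0.0004,0,0],[0,0,-0.01,0]])

```text
clock: 8.1
eef_pos: [450.6, 10.8, 289.1]
eef_rot: [0.681, 0.732, 0.001, 0.002]
contact_force: [0.5, 0.7, 0.2]
finger_gap: 95.1
gripper_force: 0.0
```

>>> jog_arm(rows=[[0,0,-0.02,0],[0,0,-0.02,0],[0,0,-0.02,0],[0,0,-0.015,0],[0,0,-0.007,0],[0,0,-0.003,0],[0,0,0,0],[0,0,0,0]])

```text
clock: 8.9
eef_pos: [450.8, 10.8, 203.0]
eef_rot: [0.681, 0.732, 0.0, 0.001]
contact_force: [-0.1, 1.0, 0.2]
finger_gap: 95.1
gripper_force: 0.0
```

>>> jog_arm(rows=[[0,0,0,0],[0,0,0,0],[0,0,0,0],[0,0,0,0],[0,0,0,0],[0,0,0,0],[0,0,0,0],[0,0,0,0]], fingers=1)

```text
clock: 9.7
eef_pos: [450.2, 10.8, 202.2]
eef_rot: [0.681, 0.732, -0.0, -0.0]
contact_force: [-0.5, 0.1, 0.0]
finger_gap: 36.6
gripper_force: 0.0
```

>>> jog_arm(rows=[[0,0,0,0],[0,0,0,0],[0,0,0,0],[0,0,0,0],[0,0,0,0],[0,0,0,0],[0,0,0,0],[0,0,0,0]])

```text
clock: 10.5
eef_pos: [450.3, 10.8, 202.3]
eef_rot: [0.681, 0.732, 0.0, 0.0]
contact_force: [0.4, 0.5, -1.3]
finger_gap: 23.3
gripper_force: 30.0
```

>>> jog_arm(rows=[[0,0,0.005,0],[0,0,0.01,0],[0,0,0.02,0],[0,0,0.025,0],[0.01,-0.005,0.02,0],[0.02,-0.01,0.01,0],[0.03,-0.016,0,0],[0.03,-0.016,0,0]])

```text
clock: 11.3
eef_pos: [541.0, -36.5, 293.6]
eef_rot: [0.681, 0.732, 0.0, 0.001]
contact_force: [-0.3, 0.3, -1.9]
finger_gap: 23.7
gripper_force: 30.0
```

>>> jog_arm(rows=[[0.03,-0.016,0,0],[0.03,-0.016,0,0],[0.02,-0.01,0,0],[0.012,-0.006,0,0],[0.0051,-0.0019,0,0],[0,0,-0.01,0],[0,0,-0.02,0],[0,0,-0.02,0]])

```text
clock: 12.1
eef_pos: [636.5, -85.5, 241.5]
eef_rot: [0.681, 0.732, -0.0, -0.0]
contact_force: [-0.7, 0.4, -2.6]
finger_gap: 23.7
gripper_force: 30.0
```

>>> jog_arm(rows=[[0,0,-0.015,0],[0,0,-0.008,0],[0,0,-0.005,0],[0,0,-0.002,0],[0,0,-0.0015,0],[0,0,0,0],[0,0,0,0],[0,0,0,0]])

```text
clock: 12.9
eef_pos: [637.5, -86.1, 211.3]
eef_rot: [0.681, 0.732, 0.0, 0.0]
contact_force: [0.4, -0.5, -1.8]
finger_gap: 23.6
gripper_force: 30.0
```

>>> jog_arm(rows=[[0,0,0,0],[0,0,0,0],[0,0,0,0],[0,0,0,0],[0,0,0.01,0],[0,0,0.02,0],[0,0,0.03,0],[0,0,0.03,0]], fingers=0)

```text
clock: 13.7
eef_pos: [637.1, -86.0, 302.1]
eef_rot: [0.681, 0.732, -0.0, -0.0]
contact_force: [0.9, -0.2, 0.5]
finger_gap: 82.2
gripper_force: 0.0
```

>>> jog_arm(rows=[[-0.02,-0.022,0,0],[-0.03,-0.033,0,0],[-0.03,-0.033,0,0],[-0.03,-0.033,0,0],[-0.03,-0.033,0,0],[-0.02,-0.022,0,0],[-0.013,-0.015,0,0],[-0.0048,-0.0047,0,0]])

```text
clock: 14.5
eef_pos: [458.4, -283.1, 301.7]
eef_rot: [0.682, 0.731, -0.0, 0.001]
contact_force: [0.4, 0.4, -0.5]
finger_gap: 95.4
gripper_force: 0.0
```

>>> jog_arm(rows=[[0,0,-0.01,0],[0,0,-0.02,0],[0,0,-0.025,0],[0,0,-0.02,0],[0,0,-0.015,0],[0,0,-0.01,0],[0,0,-0.0038,0],[0,0,0,0]])

```text
clock: 15.3
eef_pos: [459.7, -281.6, 196.8]
eef_rot: [0.681, 0.732, 0.0, -0.0]
contact_force: [-0.0, 0.5, -0.5]
finger_gap: 95.0
gripper_force: 0.0
```

>>> jog_arm(rows=[[0,0,0,0],[0,0,0,0],[0,0,0,0],[0,0,0,0],[0,0,0,0],[0,0,0,0],[0,0,0,0],[0,0,0,0]], fingers=1)

```text
clock: 16.1
eef_pos: [459.5, -281.8, 197.0]
eef_rot: [0.681, 0.732, 0.0, 0.0]
contact_force: [-0.4, 0.3, 0.3]
finger_gap: 44.0
gripper_force: 30.0
```

>>> jog_arm(rows=[[0,0,0,0],[0,0,0,0],[0,0,0.005,0],[0,0,0.01,0],[0,0,0.02,0],[0,0,0.02,0],[0,0,0.02,0],[0,0,0.025,0]])

```text
clock: 16.9
eef_pos: [459.0, -281.5, 297.6]
eef_rot: [0.681, 0.732, -0.0, -0.001]
contact_force: [-0.3, 0.2, -1.8]
finger_gap: 44.2
gripper_force: 30.0
```

>>> jog_arm(rows=[[0.005,0.011,0,0],[0.01,0.022,0,0],[0.015,0.033,0,0],[0.015,0.033,0,0],[0.015,0.033,0,0],[0.015,0.033,0,0],[0.015,0.033,0,0],[0.015,0.033,0,0]])

```text
clock: 17.7
eef_pos: [564.4, -48.5, 295.7]
eef_rot: [0.681, 0.732, -0.0, -0.001]
contact_force: [0.4, -0.6, -1.9]
finger_gap: 44.0
gripper_force: 30.0
```

>>> jog_arm(rows=[[0.015,0.033,0,0],[0.015,0.033,0,0],[0.012,0.027,0,0],[0.01,0.022,0,0],[0.006,0.013,0,0],[0.0026,0.0062,0,0],[0,0,-0.01,0],[0,0,-0.02,0]])

```text
clock: 18.5
eef_pos: [625.5, 82.9, 267.9]
eef_rot: [0.682, 0.732, 0.001, 0.001]
contact_force: [0.2, -0.8, -1.5]
finger_gap: 44.3
gripper_force: 30.0
```

>>> jog_arm(rows=[[0,0,-0.02,0],[0,0,-0.015,0],[0,0,-0.012,0],[0,0,-0.008,0],[0,0,-0.004,0],[0,0,-0.0025,0],[0,0,0,0],[0,0,0,0]])

```text
clock: 19.3
eef_pos: [625.4, 83.5, 206.2]
eef_rot: [0.681, 0.732, 0.001, 0.0]
contact_force: [0.7, 0.2, -1.8]
finger_gap: 44.3
gripper_force: 30.0
```

>>> jog_arm(rows=[[0,0,0,0],[0,0,0,0],[0,0,0,0],[0,0,0,0],[0,0,0.01,0],[0,0,0.02,0],[0,0,0.03,0],[0,0,0.03,0]], fingers=0)

```text
clock: 20.1
eef_pos: [624.9, 83.4, 296.8]
eef_rot: [0.681, 0.732, -0.0, -0.0]
contact_force: [0.1, 0.5, 0.5]
finger_gap: 94.7
gripper_force: 0.0
```

>>> jog_arm(rows=[[-0.02,0.005,0,0],[-0.03,0.007,0,0],[-0.035,0.008,0,0],[-0.035,0.008,0,0],[-0.03,0.007,0,0],[-0.02,0.005,0,0],[-0.012,0.002,0,0],[-0.0043,0.0008,0,0]])

```text
clock: 20.9
eef_pos: [438.1, 126.4, 296.0]
eef_rot: [0.681, 0.732, 0.0, 0.0]
contact_force: [0.6, -0.9, -1.0]
finger_gap: 95.0
gripper_force: 0.0
```

>>> jog_arm(rows=[[0,0,-0.01,0],[0,0,-0.02,0],[0,0,-0.02,0],[0,0,-0.02,0],[0,0,-0.015,0],[0,0,-0.007,0],[0,0,-0.003,0],[0,0,0,0]])

```text
clock: 21.7
eef_pos: [439.2, 126.1, 200.3]
eef_rot: [0.682, 0.732, -0.0, -0.0]
contact_force: [0.4, -0.1, 0.9]
finger_gap: 95.1
gripper_force: 0.0
```

>>> jog_arm(rows=[[0,0,0,0],[0,0,0,0],[0,0,0,0],[0,0,0,0],[0,0,0,0],[0,0,0,0],[0,0,0,0],[0,0,0,0]], fingers=1)

```text
clock: 22.5
eef_pos: [438.9, 126.2, 200.6]
eef_rot: [0.681, 0.732, 0.0, 0.0]
contact_force: [0.7, 0.0, 0.1]
finger_gap: 52.7
gripper_force: 30.0
```

>>> jog_arm(rows=[[0,0,0,0],[0,0,0,0],[0,0,0.005,0],[0,0,0.01,0],[0,0,0.02,0],[0,0,0.02,0],[0,0,0.02,0],[0,0,0.015,0]])

```text
clock: 23.3
eef_pos: [438.6, 126.2, 292.0]
eef_rot: [0.681, 0.732, 0.0, 0.0]
contact_force: [0.3, -0.9, -3.7]
finger_gap: 52.7
gripper_force: 30.0
```

>>> jog_arm(rows=[[0.01,0.002,0,0],[0.02,0.005,0,0],[0.03,0.007,0,0],[0.035,0.008,0,0],[0.035,0.008,0,0],[0.025,0.006,0,0],[0.015,0.004,0,0],[0.0104,0.0017,0,0]])

```text
clock: 24.1
eef_pos: [620.3, 168.2, 288.7]
eef_rot: [0.681, 0.732, -0.001, -0.001]
contact_force: [-0.0, 0.9, -3.1]
finger_gap: 52.9
gripper_force: 30.0
```

>>> jog_arm(rows=[[0,0,-0.01,0],[0,0,-0.02,0],[0,0,-0.02,0],[0,0,-0.015,0],[0,0,-0.01,0],[0,0,-0.004,0],[0,0,-0.0025,0],[0,0,0,0]])

```text
clock: 24.9
eef_pos: [619.4, 168.0, 209.4]
eef_rot: [0.681, 0.732, 0.0, 0.0]
contact_force: [-0.2, 1.0, -3.4]
finger_gap: 52.5
gripper_force: 30.0
```

>>> jog_arm(rows=[[0,0,0,0],[0,0,0,0],[0,0,0,0],[0,0,0,0],[0,0,0,0],[0,0,0,0],[0,0,0,0],[0,0,0,0]])

```text
clock: 25.7
eef_pos: [619.2, 167.9, 208.9]
eef_rot: [0.681, 0.732, -0.0, -0.0]
contact_force: [-0.3, 0.6, -4.3]
finger_gap: 52.7
gripper_force: 30.0
```

>>> jog_arm(rows=[[0,0,0,0],[0,0,0,0],[0,0,0,0],[0,0,0,0],[0,0,0,0],[0,0,0.01,0],[0,0,0.03,0],[0,0,0.04,0]], fingers=0)

```text
clock: 26.5
eef_pos: [618.3, 167.7, 287.9]
eef_rot: [0.681, 0.732, -0.002, -0.001]
contact_force: [1.3, -0.4, 0.2]
finger_gap: 94.7
gripper_force: 0.0
```

>>> jog_arm(rows=[[0,0,0.03,0],[-0.02,0.03,0.01,0],[-0.03,0.04,0,0],[-0.03,0.04,0,0],[-0.03,0.04,0,0],[-0.03,0.04,0,0],[-0.03,0.04,0,0],[-0.03,0.04,0,0]])

```text
clock: 27.3
eef_pos: [417.7, 439.3, 330.1]
eef_rot: [0.681, 0.732, 0.001, 0.0]
contact_force: [1.3, 0.1, 0.2]
finger_gap: 95.2
gripper_force: 0.0
```

>>> jog_arm(rows=[[-0.03,0.04,0,0],[-0.02,0.03,0,0],[0,0,0,0],[0,0,0,0],[0,0,0,0],[0,0,0,0],[0,0,0,0],[0,0,0,0]])

```text
clock: 28.1
eef_pos: [369.8, 507.2, 329.0]
eef_rot: [0.682, 0.731, -0.0, 0.0]
contact_force: [0.6, -0.1, -0.7]
finger_gap: 95.1
gripper_force: 0.0
```

```bash
python3 - <<'E'
from m import *
snap('top','top1'); snap('scene','scene1')
E
python3 - <<'E'
from m import *
measure('top1',dict(pin=(294,156,70,24),bush=(256,160,54,34),race=(218,164,46,44),piston=(180,166,64,54),glass=(329,251,32,40)))
mats('top1')
E
```

```text
pin 100 z 68.5 mean [636.4 -85.8] circ [637.  -85.8] 24.0 bbox [626.2 -96.2] [648.1 -74.4]
bush 133 z 52.6 mean [630.3  -1.3] circ [630.6  -1.1] 33.9 bbox [614.4 -16.5] [646.8  13.5]
race 178 z 44.7 mean [624.6  82.9] circ [624.9  82.6] 43.6 bbox [603.1  62.8] [646.2 103.6]
piston 515 z 63.0 mean [618.  167.4] circ [618.4 167.3] 54.0 bbox [592.6 141.5] [644.1 194. ]
glass 177 z 30.9 mean [ 433.4 -157.2] circ [ 432.8 -156.8] 34.2 bbox [ 416.8 -173. ] [ 448.9 -140.6]
mat [293.4 160.9] 412 [634.8 -84.6   6.8] [59.9 59.3 11.7]
mat [256.4 164.9] 323 [626.4  -1.1   6.9] [59.8 60.7  8.3]
mat [220.1 169.8] 219 [615.6  80.    7.3] [56.7 60.5 26.9]
red [ 639.3 -141.5   24. ] 100
```

View pics/top1.png

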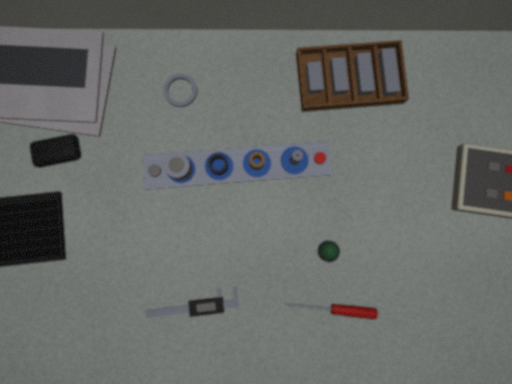

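The picture shows the pin (296,156), bush (257,160), race (219,165) and piston (180,167) standing on their mats in order from red. Each is within about 1 mm of its mat's centre, and the glass at (329,251) hasn't moved.

```bash
python3 -c "
from plant import workorder;print(workorder.sign_off())"
```

```text
the job is handed in; nothing more can be done
None
```

The job is handed in: counting from the red marker, the pin, bush, race and piston stand upright on their mats, each within about 1 mm of centre by the last camera measurement, and the glass standard was not moved.

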